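# Tug the instrument case's lid, free its catch if it has taken, and hold the lid open

### The arm

A 7-joint arm with a two-finger parallel gripper is mounted at the origin on a cart in front of the work surface, level with it; the furniture and walls round the work are solid. World frame = base frame: x ahead of the robot, y to its left, z up, the work surface at z = 0. Lengths are in mm, angles in rad, forces in N, time in s.
With the tool pointing down it reaches from about 425 to 950 mm from the base axis. Payload 16.7 kg.
Tool frame: the origin (TCP) lies midway between the tips of the shut fingers; the grasp point (between the pads) lies 19 mm behind it (robot.tcp_to_grasp is the distance from the TCP to the grasp point, in mm); z points along the fingers, y is the line along which they close (so a half turn about z gives the same grasp; the last joint's range is limited). The gripper opens to 94 mm and grips with 3 to 60 N. Pads are 16 mm wide; open, the fingers measure 119 mm over their backs; the gripper's body (75 mm by 177 mm) begins 78 mm behind the grasp point.
Start: joints at [1.113, 0.426, 0.074, 1.606, -0.034, 1.111, -0.067], TCP at [204.469, -643.247, 205.467] pointing down, gripper open.
Joint ranges: [-2.85, 2.85], [-0.5, 2.14], [-1.23, 1.37], [0.21, 2.46], [-1.02, 4.16], [0.16, 2.05], [-2.73, 2.73]. Speed limits (rad/s): [1.89, 1.89, 2.39, 2.39, 3.01, 3.01, 3.01].

### API

Orientations are given as [roll, pitch, yaw] about the fixed x, y, z axes, in that order (R = Rz(yaw) Ry(pitch) Rx(roll)).
In Python, from bench import robot gives the robot as it stands.
- The arm moves only by the tool move_arm, never from a script. Its argument "targets" is a list of rows, each a list of 3 entries, a list of its own where there are three numbers: the shift along the tool's x, y, z in m, then the turn, a rotation vector about the tool's x, y, z in rad, then the opening, from 0 (shut) to 1 (fully open). A call has 1 to 8 rows; each row is the pose to reach, as a shift and turn from the pose commanded when the call began, along the tool's axes at that moment; what a row does not reach only later rows make up. A row lasts 1/10 s, in which the tool goes at most 50 mm and 8.59 degrees, less where a joint would pass 70% of its speed; a pose out of reach is approached as far as the arm can. A call with a gripper value outside its range is refused whole. The fingers move at their own pace and stop on an object; the grip force is fixed at half the most. Time passes only in rows, so rows that repeat a pose let the fingers close. It gives the time, the measured TCP pose, the force, the opening and the grip force at its end, in the units of the state.
- robot.state(): the state, without advancing time (a new reading comes with each control period).
- robot.capture(name): name is "side" or "top"; returns a dict with "img" (384x512x3 uint8, red, green, blue), "camera_matrix" (3x3 intrinsics, pixels), "k1" (the pictures are not rectified: a ray, as slopes to the right and down, at radius r is drawn at 1 + k1 r^2 times it, then the intrinsics apply), "view" (4x4, takes a point from world to camera coordinates). Camera axes: x right, y up, looking along -z (the intrinsics and any distortion apply to the point x, -y, -z); pixel columns grow to the right and rows downward; lengths in mm; the calibration is good to about 2 mm. A picture is of the moment at which its call begins. There is no depth.
- robot.close_job(): hands the job in; it is judged then, once.
The state is a dict: "time": time; "q": joint angles; "joint_velocities": joint speeds; "joint_torque": joint torques, N m; "tool_pos": TCP position; "tcp_rot": TCP orientation; "wrist_force": force on the tool from outside, world axes, zero at the start; "torque": the same for the moment, N m; "width": opening from 0.0 (shut) to 1.0 (fully open); "grip_force": force on a finger pad.
Only numpy, scipy, OpenCV 4.12 (cv2) and the standard library are available. Lean on these libraries where they do the work, as an engineer would, in place of code of your own. Each camera call takes 0.05 s, during which the arm holds its last target. There are 200 camera calls.

### The job

Hold the instrument case open so that a colleague can take the parts out: first, before you touch the slide, tug the lid up by its tongue to feel whether the catch has taken. If the lid is caught, free it by pushing the catch's thumb slide away from the tongue, then lift the lid by the tongue; if it is not caught, just go on lifting. Finish with the lid about half open (about 45 degrees), still and still held by the fingers on its tongue, with the loose things around the case left where they stand.

Things in the scene. Friction and masses are not known exactly. Their poses are not given: they have to be found in the camera images.
- case: Aluminium case fixed to the bench, 110 deep (x), 170 wide (y), 50 high (mm). Origin: centre of its underside. x points to the hinge at the back, -x is the front. A dark catch housing stands at the front (x -82 to -54, y -84 to -26, top at 50); beside it the lid's boxy keeper (y -24 to -8). A bolt hidden in the housing may or may not reach into the keeper: only a tug at the lid tells.
- lid (a joint): Lid angle in rad: 0 shut, grows as the front is lifted, stops at 1.35; the hinge runs along the case's y at the back. Caught, the lid has some play and stops dead at about 0.045 rad; free, it lifts easily (about 1 N at the tongue). It never stays open by itself: let go, it falls shut.
- tongue (a point): Grip point on the lid's tongue, a flat bar 20 mm wide (case y), 8 thick, standing 32 out of the lid's front with nothing below it. Lid shut: 46 above the bench, at case x -76, y +30, 14 behind the free end. Pinch it from above across the 20 mm; it pivots between the pads as the lid rises. Beside it: 28 mm to the keeper, open on the other side. Axes turn with the lid.
- lid_hinge (a point): Point on the hinge line straight behind the tongue grip point, 134 mm from it and 47 mm above the bench (case x +58, y +30 mm); the tongue moves on an arc about it.
- thumb (a joint): Travel of the thumb slide in m: 0 as found, 0.016 fully home, towards the case's -y (away from the tongue). It takes about 2 to 3 N and stays where it is left. From about 0.013 on it has drawn the bolt out of the keeper and the lid is free; the bolt then stays out.
- stud (a point): Centre of the thumb slide's upright steel stud on top of the catch housing: 10 mm wide along the case's y (the way it slides), 16 mm along x, 18 mm tall (50.5 to 68.5 mm above the bench). As found it stands at case x -71, y -44 mm. Can be pinched from above or pushed.
- loupe_mid (a point): Middle of a black eye loupe, 42 mm across, 35 mm high, standing loose left of the case; leave it.
- bottle_mid (a point): Middle of a small glass bottle with a screw cap, 26 mm across, 48 mm high, standing loose right of the case; leave it.
- flat_tin_mid (a point): Middle of a small round tin, 35 mm across, 12 mm high, loose in front of the case; leave it.

How it is judged (in metres and radians):
On the way, in this order (a step that is already met when the one before it is completed fails the run):
1. the lid is tugged up by at least 0.025 rad by the fingers while the thumb slide is still as found (value of joint lid above 0.025 rad and value of joint thumb below 0.003 m and contact force between the fingers and lid above 0.5 N), for 0.1 s.
2. the lid is open beyond 0.5 rad (the catch is free) (value of joint lid above 0.5 rad), for 0.1 s.
At the end, for the whole second after the job is handed in: the lid stands between 0.55 and 1.05 rad (32 to 60 degrees), moves slower than 0.1 rad/s, and is held by the fingers on its tongue (more than 0.5 N); the loose loupe, bottle and tin lie within 20 mm of where they were (value of joint lid between 0.55 and 1.05 rad and velocity of joint lid between -0.1 and 0.1 rad/s and contact force between the fingers and lid_tongue above 0.5 N and distance of each of loupe_mid, bottle_mid, flat_tin_mid from where it was at the start of the episode below 0.02 m); the arm keeps its last pose, push and grip.
It fails at once if the loupe is moved by more than 20 mm (distance of loupe_mid from where it was at the start of the episode above 0.02 m).
It fails at once if the bottle is moved by more than 20 mm (distance of bottle_mid from where it was at the start of the episode above 0.02 m).
It fails at once if the flat tin is moved by more than 20 mm (distance of flat_tin_mid from where it was at the start of the episode above 0.02 m).
It also fails if it takes over 48 s, if anything falls off the work surface, if the arm or the gripper's body presses on something with over 40 N, if the wrist force passes 120 N, or if a joint passes its speed limit or range.

## Working session

There is one attempt and no reset: what is moved stays moved. The work goes in short steps, Python scripts to look and compute and a tool call to move; the robot and the scene stay as the last step left them, time stands still between calls to the robot, and variables do not carry over. Pictures are saved under pics/ and viewed, at most 10 in all, crops included, and the job is handed in when it is done.

Besides the shell and the picture viewer there is one more tool, called after ">>>" as name(argument=value, ...), one argument or row to a line, values as JSON. move_arm: Moves the arm, as the interface text tells. Its arguments: {"type":"object","properties":{"targets":{"type":"array"}},"required":["targets"]}

```bash
mkdir -p pics; python3 - <<'E'
from bench import robot
import cv2,numpy as np
s=robot.state();print(s)
for n in("side","top"):
    c=robot.capture(n);cv2.imwrite(f"pics/{n}0.png",c["img"][:,:,::-1]);print(n,c["camera_matrix"],c["k1"],np.round(c["view"],3).tolist())
E
```

```text
{'time': 0.0, 'q': array([ 1.11347086,  0.42669533,  0.0738676 ,  1.60659533, -0.03410068,
        1.11083972, -0.0670895 ]), 'joint_velocities': array([ 0.00035709,  0.00032308,  0.00090915, -0.00035317, -0.00023196,
        0.00052208,  0.00059201]), 'joint_torque': array([ 1.99548217e-04, -9.35823298e+01,  3.66767116e+00, -4.54185283e+01,
       -4.86561412e-02,  2.03124300e-02,  2.40470308e-04]), 'tool_pos': array([ 204.34139432, -642.85964854,  204.80574975]), 'tcp_rot': array([-3.14031849e+00,  9.76725124e-05,  3.07789213e-01]), 'wrist_force': array([0.31862211, 0.10001968, 1.16915824]), 'torque': array([-0.0309927 , -0.01003572, -0.0007876 ]), 'grip_force': 0.0, 'width': 1.0009700298901785}
side [[364.49216921   0.         251.20057422]
 [  0.         364.49216921 190.4351155 ]
 [  0.           0.           1.        ]] 0.032563372947874786 [[0.855, -0.518, 0.014, -598.757], [0.188, 0.336, 0.923, -45.034], [-0.482, -0.787, 0.385, -893.615], [0.0, 0.0, 0.0, 1.0]]
top [[459.72061679   0.         253.32304881]
 [  0.         459.72061679 193.85049005]
 [  0.           0.           1.        ]] -0.09754631020251206 [[-0.015, -1.0, -0.001, -296.811], [0.998, -0.015, 0.06, -523.034], [-0.06, -0.0, 0.998, -873.207], [0.0, 0.0, 0.0, 1.0]]
```

View pics/top0.png

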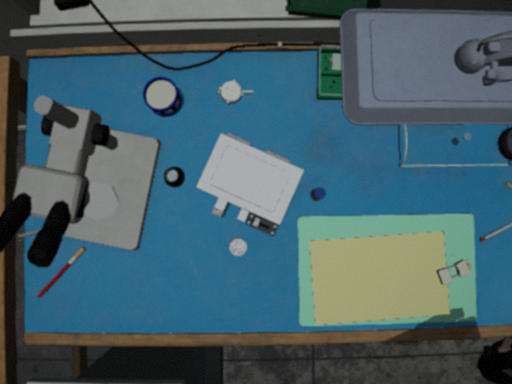

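View pics/side0.png

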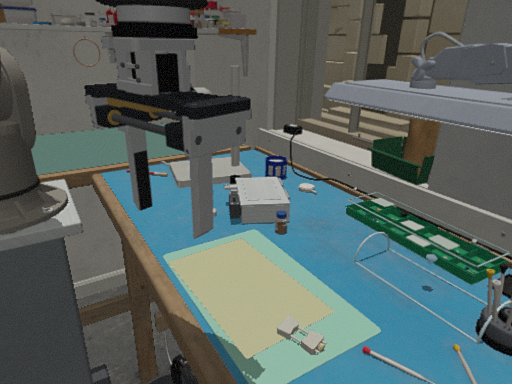

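The top view shows the case centred at about (250,180), turned. The tongue is at (219,209), the keeper at (241,214) and the housing at (263,222). The loupe is at (174,177), the bottle at (318,193) and the tin at (238,247). I'll crop in to get accurate points.

```bash
python3 - <<'E'
import cv2
i=cv2.imread("pics/top0.png")[125:245,185:325]
cv2.imwrite("pics/topc.png",cv2.resize(i,None,fx=5,fy=5,interpolation=cv2.INTER_CUBIC))
E
```

```text
(no output)
```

View pics/topc.png

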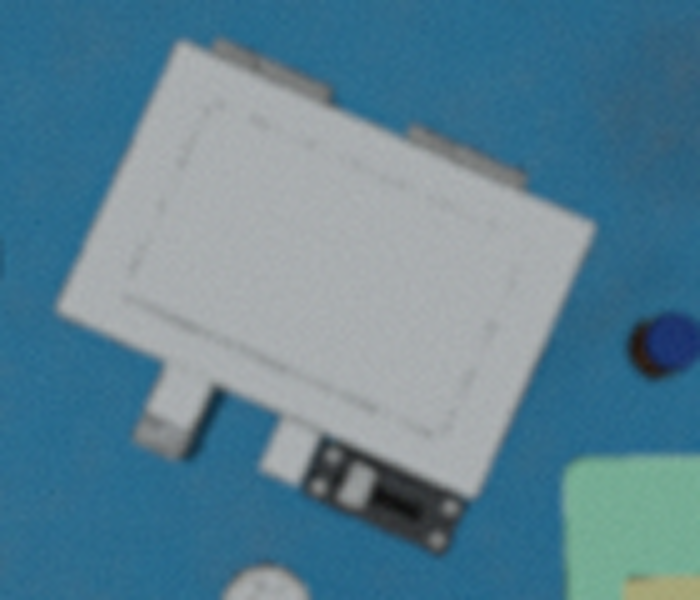

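The crop shows lid corners at (180,40), (597,228), (472,497) and (57,308). The tongue end is near (160,445), the stud top near (357,483), and the keeper's front edge runs from (260,468) to (303,485). Next I'll fit the pose.

```bash
cat >h.py <<'E'
import numpy as np,cv2
from scipy.optimize import least_squares
from scipy.spatial.transform import Rotation as Ro
def proj(c,P):
    p=np.c_[np.atleast_2d(P),np.ones(len(np.atleast_2d(P)))]@np.array(c["view"]).T
    u=np.c_[p[:,0],-p[:,1]]/-p[:,2:3]; u=u*(1+c["k1"]*(u**2).sum(1,keepdims=True))
    K=np.array(c["camera_matrix"]); return u*[K[0,0],K[1,1]]+K[:2,2]
def c2w(p,P):
    P=np.atleast_2d(P).astype(float);c,s=np.cos(p[2]),np.sin(p[2])
    return np.c_[p[0]+c*P[:,0]-s*P[:,1],p[1]+s*P[:,0]+c*P[:,1],P[:,2]]
def totool(st,W,yaw):
    """shift (m) and rotvec from the present tool pose to TCP at W pointing down with yaw"""
    R=Ro.from_euler("xyz",st["tcp_rot"]);T=Ro.from_euler("xyz",[np.pi,0,yaw])
    return R.inv().apply(np.array(W)-st["tool_pos"])/1000,(R.inv()*T).as_rotvec()
E
python3 - <<'E'
from h import *
from bench import robot
c=robot.capture("top");s=robot.state()
M=np.array([[55,85,50],[55,-85,50],[-55,-85,50],[-55,85,50],[-71,-44,68.5],[-90,30,46]])
px=np.array([[180,40],[597,228],[472,497],[57,308],[357,483],[160,450]])/5+[184.6,124.6]
f=lambda p:(proj(c,c2w(p,M))-px).ravel()
r=least_squares(f,[540,-290,-.4],x_scale=[100,100,1]);p=r.x
print(p,np.round(r.fun.reshape(-1,2),1).tolist());np.save("pose.npy",p)
W=c2w(p,[[-76,30,46],[-71,-44,60],[58,30,47]]);print(W)
for yaw in(p[2],p[2]+np.pi):print(yaw,totool(s,W[0]+[0,0,60],yaw))
cs=robot.capture("side");print(proj(cs,W),proj(cs,c2w(p,[[-55,85,50],[-55,-85,50]])))
E
```

```text
[ 5.46823405e+02 -2.98904981e+02 -4.40073632e-01] [[0.4, -0.1], [-0.2, -0.5], [0.6, -0.5], [0.4, -0.5], [-0.0, 1.1], [-1.1, 0.5]]
[[ 490.8448453  -239.38691017   46.        ]
 [ 463.84399665 -308.46624262   60.        ]
 [ 612.07736521 -296.47172529   47.        ]]
-0.44007363241579056 (array([ 0.39525934, -0.2977555 ,  0.09922504]), array([-8.51780857e-04,  3.96921499e-04,  7.47856333e-01]))
2.7015190211740023 (array([ 0.39525934, -0.2977555 ,  0.09922504]), array([-4.98516778e-04, -1.06980108e-03, -2.39373606e+00]))
[[229.79221729 186.75244771]
 [233.47169916 193.03571679]
 [281.91298291 185.03229771]] [[236.60030874 177.44633374]
 [241.68823624 204.06396182]]
```

>>> move_arm(
  targets=[
    [[0.395, -0.298, 0.06], [0, 0, 0.748], 0.4],
    [[0.395, -0.298, 0.06], [0, 0, 0.748], 0.4],
    [[0.395, -0.298, 0.06], [0, 0, 0.748], 0.4],
    [[0.395, -0.298, 0.06], [0, 0, 0.748], 0.4],
    [[0.395, -0.298, 0.06], [0, 0, 0.748], 0.4],
    [[0.395, -0.298, 0.06], [0, 0, 0.748], 0.4],
    [[0.395, -0.298, 0.06], [0, 0, 0.748], 0.4],
    [[0.395, -0.298, 0.06], [0, 0, 0.748], 0.4],
  ],
)

```text
time: 1.0
tool_pos: [427.0, -329.1, 159.0]
tcp_rot: [-3.142, -0.0, -0.44]
wrist_force: [-0.0, -1.4, -1.0]
width: 0.406
grip_force: 0.0
```

>>> move_arm(
  targets=[
    [[0.02, -0.109, 0.0], [0, 0, 0], 0.4],
    [[0.02, -0.109, 0.05], [0, 0, 0], 0.4],
    [[0.02, -0.109, 0.08], [0, 0, 0], 0.4],
    [[0.02, -0.109, 0.08], [0, 0, 0], 0.4],
    [[0.02, -0.109, 0.08], [0, 0, 0], 0.4],
    [[0.02, -0.109, 0.08], [0, 0, 0], 0.4],
  ],
)

```text
time: 1.6
tool_pos: [490.7, -242.3, 80.3]
tcp_rot: [3.141, -0.001, -0.442]
wrist_force: [0.9, -0.0, 0.1]
width: 0.401
grip_force: 0.0
```

```bash
python3 - <<'E'
from h import *
from bench import robot
s=robot.state();p=np.load("pose.npy");W=c2w(p,[[-76,30,46]])[0]
print(s["tool_pos"],s["width"],totool(s,W-[0,0,19],p[2]))
c=robot.capture("top");i=c["img"][125:275,165:325,::-1]
cv2.imwrite("pics/t1.png",cv2.resize(i,None,fx=4,fy=4,interpolation=cv2.INTER_CUBIC))
c=robot.capture("side");i=c["img"][110:260,160:320,::-1]
cv2.imwrite("pics/s1.png",cv2.resize(i,None,fx=4,fy=4,interpolation=cv2.INTER_CUBIC))
E
```

```text
[ 490.74386485 -242.31150371   80.31697675] 0.4014034006773572 (array([-0.00122534, -0.00270513,  0.05331458]), array([ 0.0003415 , -0.00124162, -0.00170792]))
```

View pics/s1.png

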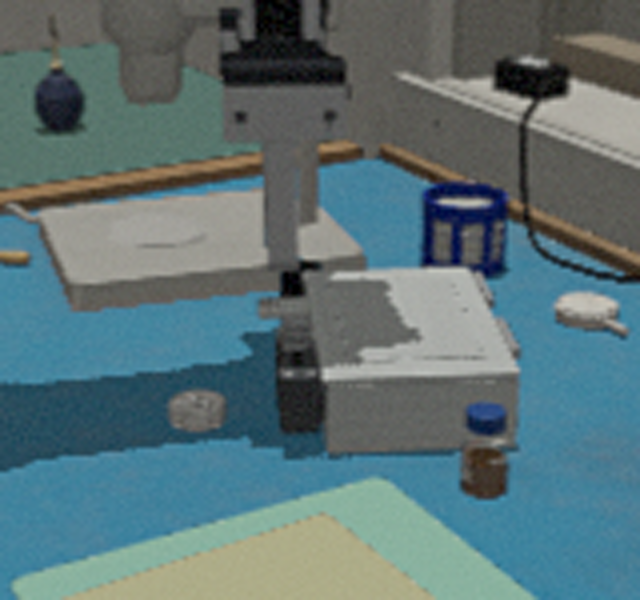

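View pics/t1.png

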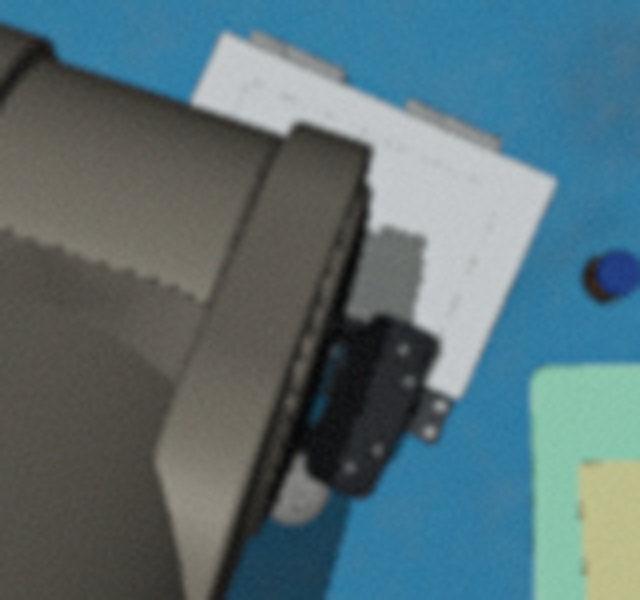

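The side crop shows the near finger's tip at about (293,285), just behind the tongue's free end at (265,308) and in line with it. In the top crop the hand hides the tongue but is where I expected it. I'll go down.

>>> move_arm(
  targets=[
    [[-0.001, -0.002, 0.02], [0, 0, 0], 0.4],
    [[-0.001, -0.002, 0.035], [0, 0, 0], 0.4],
    [[-0.001, -0.002, 0.053], [0, 0, 0], 0.4],
    [[-0.001, -0.002, 0.053], [0, 0, 0], 0.4],
    [[-0.001, -0.002, 0.053], [0, 0, 0], 0.4],
  ],
)

```text
time: 2.2
tool_pos: [490.8, -239.4, 27.1]
tcp_rot: [3.142, -0.001, -0.441]
wrist_force: [0.8, 0.7, 0.7]
width: 0.404
grip_force: 0.0
```

>>> move_arm(
  targets=[
    [[0, 0, 0], [0, 0, 0], 0.05],
    [[0, 0, 0], [0, 0, 0], 0.05],
    [[0, 0, 0], [0, 0, 0], 0.05],
    [[0, 0, 0], [0, 0, 0], 0.05],
    [[0, 0, 0], [0, 0, 0], 0.05],
    [[0, 0, 0], [0, 0, 0], 0.05],
  ],
)

```text
time: 2.8
tool_pos: [491.2, -238.7, 26.8]
tcp_rot: [-3.141, -0.001, -0.44]
wrist_force: [-0.4, 1.6, 9.3]
width: 0.211
grip_force: 30.0
```

The opening is 20 mm, so the tongue is gripped. Now the tug.

>>> move_arm(
  targets=[
    [[0, 0, -0.002], [0, 0, 0], 0.05],
    [[0, 0, -0.004], [0, 0, 0], 0.05],
    [[0, 0, -0.005], [0, 0, 0], 0.05],
    [[0, 0, -0.005], [0, 0, 0], 0.05],
    [[0, 0, -0.005], [0, 0, 0], 0.05],
  ],
)

```text
time: 3.3
tool_pos: [491.1, -238.7, 31.2]
tcp_rot: [-3.141, -0.001, -0.44]
wrist_force: [5.7, -2.1, -2.2]
width: 0.208
grip_force: 30.0
```

>>> move_arm(
  targets=[
    [[0, 0, -0.001], [0, 0, 0], 0.05],
    [[0, 0, -0.002], [0, 0, 0], 0.05],
    [[0, 0, -0.003], [0, 0, 0], 0.05],
    [[0, 0, -0.003], [0, 0, 0], 0.05],
    [[0, 0, -0.003], [0, 0, 0], 0.05],
  ],
)

```text
time: 3.8
tool_pos: [491.1, -238.7, 34.1]
tcp_rot: [-3.141, -0.001, -0.44]
wrist_force: [5.1, -0.8, -2.8]
width: 0.21
grip_force: 30.0
```

Only about 3 N at 7 mm of lift. I'll raise it a little more to be sure it isn't caught.

>>> move_arm(
  targets=[
    [[0, 0, -0.002], [0, 0, 0], 0.05],
    [[0, 0, -0.004], [0, 0, 0], 0.05],
    [[0, 0, -0.006], [0, 0, 0], 0.05],
    [[0, 0, -0.006], [0, 0, 0], 0.05],
    [[0, 0, -0.006], [0, 0, 0], 0.05],
  ],
)

```text
time: 4.3
tool_pos: [491.2, -238.7, 40.2]
tcp_rot: [-3.141, -0.001, -0.44]
wrist_force: [6.2, -1.9, -3.0]
width: 0.211
grip_force: 30.0
```

```bash
python3 - <<'E'
from h import *
from bench import robot
c=robot.capture("side");i=c["img"][130:230,200:310,::-1]
cv2.imwrite("pics/s2.png",cv2.resize(i,None,fx=5,fy=5,interpolation=cv2.INTER_CUBIC))
E
```

```text
(no output)
```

View pics/s2.png

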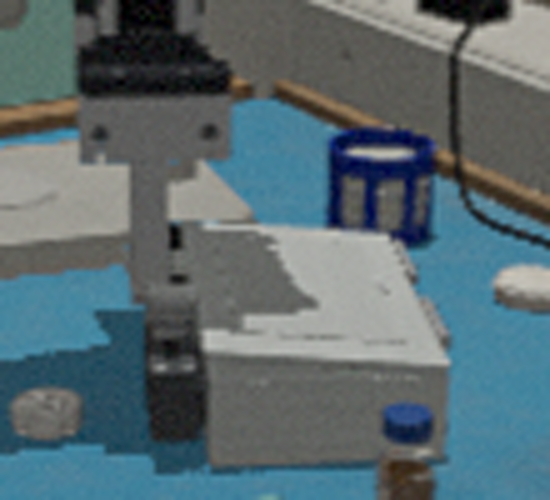

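The side crop shows the lid front raised, with a wedge under the edge at about (205-445,355). At 13 mm of lift with 3 N it is well past the 6 mm play, so the catch has not taken and I'll keep lifting along the arc.

>>> move_arm(
  targets=[
    [[0.002, 0, -0.009], [0, 0, 0], 0.05],
    [[0.004, 0, -0.0185], [0, 0, 0], 0.05],
    [[0.0065, 0, -0.0275], [0, 0, 0], 0.05],
    [[0.0095, 0, -0.0365], [0, 0, 0], 0.05],
    [[0.0135, 0, -0.045], [0, 0, 0], 0.05],
    [[0.0175, 0, -0.053], [0, 0, 0], 0.05],
    [[0.0225, 0, -0.061], [0, 0, 0], 0.05],
    [[0.0225, 0, -0.061], [0, 0, 0], 0.05],
  ],
)

```text
time: 5.15
tool_pos: [511.6, -248.3, 102.1]
tcp_rot: [-3.141, -0.0, -0.44]
wrist_force: [-1.1, 3.1, -0.5]
width: 0.21
grip_force: 30.0
```

>>> move_arm(
  targets=[
    [[0.0055, 0, -0.0075], [0, 0, 0], 0.05],
    [[0.0115, 0, -0.015], [0, 0, 0], 0.05],
    [[0.016, 0, -0.0195], [0, 0, 0], 0.05],
    [[0.016, 0, -0.0195], [0, 0, 0], 0.05],
    [[0.016, 0, -0.0195], [0, 0, 0], 0.05],
    [[0.016, 0, -0.0195], [0, 0, 0], 0.05],
  ],
)

```text
time: 5.75
tool_pos: [525.9, -255.0, 120.9]
tcp_rot: [-3.141, -0.0, -0.44]
wrist_force: [-0.4, 4.7, 1.1]
width: 0.209
grip_force: 30.0
```

```bash
python3 - <<'E'
from h import *
from bench import robot
s=robot.state();p=np.load("pose.npy");print(s["wrist_force"],s["grip_force"],s["width"],s["joint_velocities"].round(3))
c=robot.capture("side");i=c["img"][60:230,170:320,::-1]
cv2.imwrite("pics/s3.png",cv2.resize(i,None,fx=3.5,fy=3.5,interpolation=cv2.INTER_CUBIC))
E
```

```text
[-0.36087086  4.72242788  1.05075835] 29.9996218085289 0.2089068598278147 [ 0.002 -0.002  0.001  0.001  0.001 -0.     0.001]
```

View pics/s3.png

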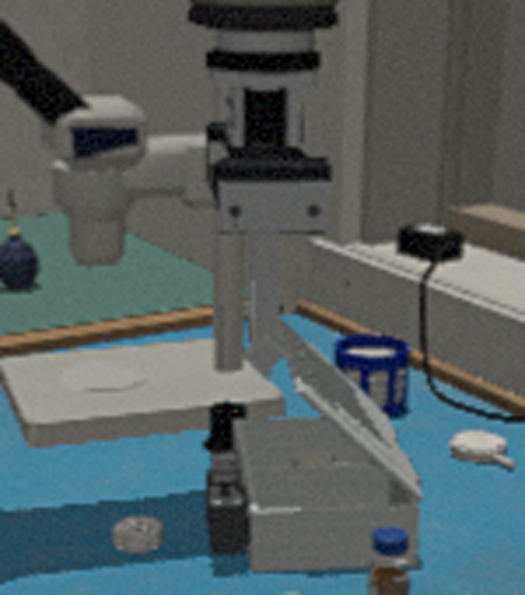

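The side crop shows the lid about half open, with its edge running from (280,325) to (415,490) and the tongue held between the fingers. The tin and bottle haven't moved, so I'm handing in.

```bash
python3 -c "
from bench import robot
print(robot.close_job())"
```

```text
the job is handed in; nothing more can be done
None
```

The tug showed the catch had not taken, so I left the slide alone, lifted the lid by its tongue to about 45 degrees and handed in with it held still; no verdict came back.

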